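Take the wobble out of the wax grater's hand wheel

ROBOT

A 6-joint arm with a two-finger parallel gripper is mounted at the origin on the work surface. World frame = base frame: x ahead of the robot, y to its left, z up, the work surface at z = 0. Lengths are in m, angles in rad, forces in N, time in s.
With the tool pointing down it reaches from about 0.325 to 0.925 m from the base axis. Payload 3.1 kg.
Tool frame: the origin (TCP) lies midway between the tips of the shut fingers; the grasp point (between the pads) lies 19 mm behind it; z points along the fingers, y is the line along which they close (so a half turn about z gives the same grasp; the last joint's range is limited). The gripper opens to 85 mm and grips with 20 to 120 N. Pads are 22 mm wide; open, the fingers measure 114 mm over their backs; the gripper's body (76 mm by 85 mm) begins 54 mm behind the grasp point. The pads swing forward as they close: fully open they stand 13 mm farther back than shut.
Start: joints at [1.138, 0.217, 1.613, -0, 1.311, -0.112], TCP at [0.197, 0.593, 0.231] pointing down, gripper open.
Joint ranges: [-2.75, 2.75], [-0.78, 2.1], [0.31, 2.55], [-1.13, 4.27], [0.13, 2.63], [-2.58, 2.58]. Speed limits (rad/s): [2.79, 2.79, 3.14, 3.14, 3.14, 3.14].

INTERFACE

Orientations are given as a 3x3 rotation matrix whose columns are the frame's x, y, z axes.
In Python, from rig import env, eyes, workorder, finder gives the robot as it stands.
- The arm moves only by the shell command python3 -m pendant 'ROWS' [FORCE]. ROWS is text: rows parted by semicolons, each of 5 numbers parted by spaces: the finger opening in mm, from 0 to 85.4, then the shift along the tool's x, y, z in units of 25 mm (1.0 is 25 mm), then the turn about the tool's z in units of 10 degrees (1.0 is 10 degrees). In form: fingers x y z turn; .... A call has 1 to 20 rows; each row shifts and turns the commanded pose from where the row before left it, along the tool's axes as they then stand; what a row does not reach is not made up. A row lasts 1/8 s, in which the tool goes at most 62.5 mm and 10.7 degrees, less where a joint would pass 70% of its speed; a pose out of reach is approached as far as the arm can. A call is refused whole if a number of a shift passes 1 or a number of a turn 1, either way. A call with a gripper value outside its range is refused whole. The fingers move at their own pace and stop on an object; FORCE is the grip in N (left out, the last holds). Time passes only in rows, so rows that do not move let the fingers close. It gives the time, the measured TCP pose, the force, the opening and the grip force at its end, in the units of the state.
- env.sense(): the state, without advancing time (a new reading comes with each control period).
- eyes.read_camera(name): name is "side" or "top" or "wrist"; returns (picture, depth): 400x640x3 uint8, red, green, blue; 400x640 float32, m along the optical axis (not along the pixel's ray), 0 where there is no reading.
- eyes.get_calibration(name): a dict with "mtx" (3x3 intrinsics, pixels), "k1" (the pictures are not rectified: a ray, as slopes to the right and down, at radius r is drawn at 1 + k1 r^2 times it, then the intrinsics apply), "R" (3x3) and "t" (3): a world point X has camera coordinates R X + t; the wrist camera has in their place "T_tool_cam" (4x4, takes a point from camera to tool coordinates, whose origin is the TCP and whose axes are the flange's). Camera axes: x right, y down, z forward; pixel columns grow to the right and rows downward; lengths in m; the calibration is good to about 2 mm. A picture is of the moment at which its call begins: read the wrist's pose just before it. get_calibration takes no time and is no camera call.
- workorder.hand_in(): hands the job in; it is judged then, once.
Trained networks look in the newest picture that a camera, given by its name, has taken for a name from the list of things; names that differ only in an ending like _2 or _b are one class to them, and where a whole thing is asked for, a point or a joint stands for the part that bears it (a point fixed in the world has none). Each returns a list of dicts, best first, with "p" (0 to 1); they miss things now and then, are a little off and sometimes report something else, mostly with a low value. They report only what shows in the picture. A call takes as long as a camera call.
- finder.spot_in(camera, label): "rect" ([left, top, width, height] in pixels, round what is visible of it).
- finder.tip_of(camera, label): "xy" ([column, row] in pixels: a listed point, or the origin of a listed thing).
The state is a dict: "clock": time; "joints": joint angles; "qd": joint speeds; "effort": joint torques, N m; "position": TCP position; "eef_rot": TCP orientation; "force": force on the tool from outside, world axes, zero at the start; "ft_torque": the same for the moment, N m; "finger_gap": finger opening in m; "gripper_force": force on a finger pad.
Only numpy, scipy, OpenCV 4.12 (cv2) and the standard library are available. Lean on these libraries where they do the work, as an engineer would, in place of code of your own. Each camera call takes 0.05 s, during which the arm holds its last target. There are 200 camera calls.

TASK

The hand wheel of the wax grater wobbles on its axle: take its rim between the fingers at the top and rock it firmly but gently (about 5 N each way), first away from the black knob and then back towards it, to feel the play, and let go. Turn the knob clockwise until the play is just taken up, without cranking the bearing tight; then rock the rim again the same way, away and back, to prove it, and let go. Leave the bottles and jars alone.

Things in the scene. Friction and masses are not known exactly. Their poses are not given: they have to be found in the camera images.
- mill: Hand-cranked wax grater bolted down, grey base 170 x 265 x 12 mm. Origin on the table; z up, y along the axle (120 mm high, at x = 0): wheel at y = -50 mm, front bearing post at -26, black knob over the rear bearing at +35, steel grating drum with square hopper (top 135 mm high) at 105 to 180. The drum keeps the wheel from turning. Mill +y is 'towards the knob', -y 'away'.
- rim_top (a point): Top of the dark steel wheel's rim, mid-thickness, 205 mm high. Wheel upright across the axle, 170 mm diameter; rim 14 mm thick along mill y, 18 mm deep, 10 mm spokes; wooden crank low on the side away from the knob. Take it from above, fingers closing along mill y. Play lets the rim top move freely 1 to 5 mm along mill y; at a stop the wheel flexes 0.2 mm per N there. Yaw as the mill's.
- hub: Steel axle, 18 mm thick, with the wheel on it. Origin at the middle of the wheel, about which axle and wheel tilt together (about mill x); y along the axle. The rim top is at y 0, z +85 mm in this frame; the axle's rear end at y +85 mm lies in the rear bearing, so it rises as far as the rim top goes. Rim pushed away from the knob: rear end rises against the cap; towards: it presses on the seat.
- cap: Brass cap 36 x 24 x 10 mm over the axle's rear end, origin mid-underside, backed by a stiff spring washer (20 N/mm). Goes down 4 mm per rad of knob. Axle wear is hidden, so where it touches (1 to 5 mm down) can only be felt. Play is rightly taken up with 0.2 to 1.4 mm (best 0.7) of travel past first touch; over 35 N on it is too tight.
- seat: Brass lower bearing half 40 x 26 mm, fixed, under the axle's rear end; origin at the middle of its top face, 111 mm above the table.
- knob_grip (a point): Black plastic knob: bar 44 x 14 mm, 30 mm high, on a disc of 48 mm diameter, 8 mm thick, underside 156 mm above the table. Point on its vertical axis, 185 mm high, 9 mm below the bar's top. Its x runs along the bar: pinch along its y. Yaw starts 0 to 0.25 rad clockwise of the mill's. Needs 0.4 to 1.45 rad clockwise seen from above; 0.2 N m to turn, stays where left.
- bottle_a: Amber bottle with white cap, 48 mm diameter, 105 mm high, origin at its underside; leave alone.
- bottle_b: Amber bottle with white cap, 48 mm diameter, 105 mm high, origin at its underside; leave alone.
- jar_a: Small balm jar with brass lid, 48 mm diameter, 45 mm high, origin at its underside; leave alone.
- jar_b: Small balm jar with brass lid, 48 mm diameter, 45 mm high, origin at its underside; leave alone.

How it is judged:
On the way, in this order (a step that is already met when the one before it is completed fails the run):
1. the rim is pushed away from the knob, by about 2 N or more, against the end of the play (y of rim_top in the frame of hub below -0.0003 m and contact force between hub and cap above 1.5 N and contact force between the fingers and hub above 0.5 N), for 0.1 s.
2. the rim is pushed back towards the knob, by about 2 N or more, against the other end (y of rim_top in the frame of hub above 0.0003 m and contact force between hub and seat above 1.5 N and contact force between the fingers and hub above 0.5 N), for 0.1 s.
3. the wheel let go, the knob has brought the cap down so that cap and seat both bear on the axle (contact force between hub and cap above 1.5 N and contact force between hub and seat above 1.5 N and contact force between each of the arm, the fingers and hub below 0.1 N), for 0.3 s.
4. the rim is rocked away from the knob again by about 2 N or more (y of rim_top in the frame of hub below -0.0003 m and contact force between the fingers and hub above 0.5 N), for 0.1 s.
5. and back towards the knob by about 2 N or more (y of rim_top in the frame of hub above 0.0003 m and contact force between the fingers and hub above 0.5 N), for 0.1 s.
At the end, for the whole second after the job is handed in: The wheel is released and still, with no play left: the cap and the seat both press on the axle with at least 1.5 N (and never more than 35 N on the cap); bottles and jars within 20 mm of where they stood (contact force between hub and cap above 1.5 N and contact force between hub and seat above 1.5 N and angular speed of hub below 0.05 rad/s and distance of each of bottle_a, bottle_b, jar_a, jar_b from where it was at the start of the episode below 0.02 m); the robot touches nothing.
It fails at once if the bearing is cranked too tight: more than 35 N on the cap (contact force between hub and cap above 35 N).
It fails at once if the rim is shoved sideways harder than about 20 N (y of rim_top in the frame of hub below -0.0036 m or y of rim_top in the frame of hub above 0.0036 m).
It fails at once if a bottle or jar is moved by more than 20 mm (distance of any of bottle_a, bottle_b, jar_a, jar_b from where it was at the start of the episode above 0.02 m).
It also fails if it takes over 72 s, if anything falls off the work surface, if the arm or the gripper's body presses on something with over 40 N, if the wrist force passes 120 N, or if a joint passes its speed limit or range.

## Working session

There is one attempt and no reset: what is moved stays moved. The work goes in short steps, Python scripts to look and compute and a shell command to move; the robot and the scene stay as the last step left them, time stands still between calls to the robot, and variables do not carry over. Pictures are saved under pics/ and viewed, at most 10 in all, crops included, and the job is handed in when it is done.

```bash
ls; mkdir -p pics; cat > h.py <<'E'
import numpy as np, cv2
from rig import env, eyes, workorder, finder
def ray(cal,px):
    m=cal["mtx"]; d=np.array([(px[0]-m[0][2])/m[0][0],(px[1]-m[1][2])/m[1][1]]); u=d.copy()
    for _ in range(20): u=d/(1+cal["k1"]*(u@u))
    return np.array([u[0],u[1],1.])
def extr(cam,s=None):
    c=eyes.get_calibration(cam)
    if "R" in c:
        R=np.array(c["R"]);return c,R.T,-R.T@np.array(c["t"])
    T=np.array(c["T_tool_cam"]);Rt=np.array(s["eef_rot"])
    return c,Rt@T[:3,:3],Rt@T[:3,3]+np.array(s["position"])
def atz(cam,px,z,s=None):
    c,R,t=extr(cam,s); v=R@ray(c,px); return t+v*(z-t[2])/v[2]
def cloud(cam,d,s=None):
    c,R,t=extr(cam,s); m=np.array(c["mtx"]); h,w=d.shape
    xs,ys=np.meshgrid(np.arange(w),np.arange(h))
    p=np.stack([(xs-m[0,2])/m[0,0],(ys-m[1,2])/m[1,1]],-1); u=p.copy()
    for _ in range(15): u=p/(1+c["k1"]*(u**2).sum(-1,keepdims=True))
    P=np.concatenate([u,np.ones((h,w,1))],-1)*d[...,None]
    return P@R.T+t
E
python3 - <<'E'
from h import *
s=env.sense(); print(s["position"],np.round(s["eef_rot"],3),s["finger_gap"])
for c in("top","side"):
    p,d=eyes.read_camera(c); cv2.imwrite(f"pics/{c}.png",p[...,::-1]); np.save(c+"d.npy",d)
    for l,z in(("rim_top",.205),("knob_grip",.185),("mill",0),("seat",.111),("bottle_a",0),("jar_a",0)):
        r=finder.tip_of(c,l)[:2]
        for q in r: print(c,l,round(q["p"],2),np.round(q["xy"]),np.round(atz(c,q["xy"],z),3))
E
```

```text
pics
[0.19671132 0.59235081 0.22993883] [[-0.949  0.315 -0.001]
 [ 0.315  0.949 -0.002]
 [ 0.    -0.002 -1.   ]] 0.0853697746412473
top rim_top 0.65 [316. 195.] [ 0.575 -0.03   0.205]
top rim_top 0.32 [251. 117.] [0.736 0.096 0.205]
top knob_grip 0.78 [271. 187.] [0.597 0.058 0.185]
top mill 0.83 [292. 205.] [0.581 0.023 0.   ]
top mill 0.26 [314. 203.] [ 0.586 -0.03   0.   ]
top bottle_a 0.95 [250. 116.] [0.801 0.123 0.   ]
top bottle_a 0.62 [358. 133.] [ 0.753 -0.139  0.   ]
top jar_a 0.71 [226. 250.] [0.477 0.18  0.   ]
top jar_a 0.55 [328. 282.] [ 0.397 -0.059  0.   ]
side knob_grip 0.85 [297. 199.] [0.603 0.045 0.185]
side mill 0.67 [314. 279.] [0.587 0.019 0.   ]
side mill 0.52 [325. 172.] [ 0.759 -0.487  0.   ]
side seat 0.63 [299. 240.] [0.598 0.057 0.111]
side seat 0.28 [338. 356.] [0.444 0.282 0.111]
side bottle_a 0.89 [188. 286.] [0.805 0.128 0.   ]
side bottle_a 0.83 [277. 227.] [ 0.745 -0.135  0.   ]
side jar_a 0.79 [416. 279.] [ 0.399 -0.05   0.   ]
side jar_a 0.75 [338. 355.] [0.478 0.184 0.   ]
```

View pics/top.png

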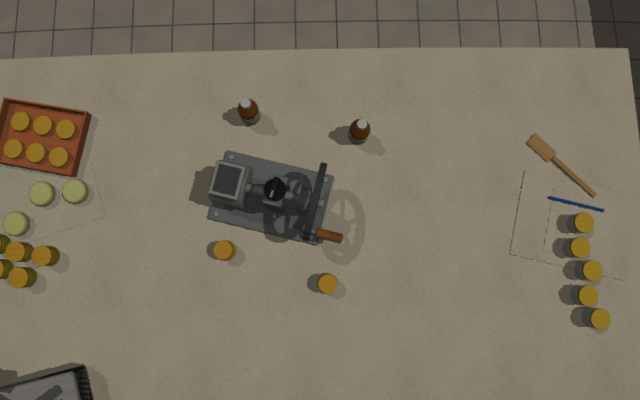

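View pics/side.png

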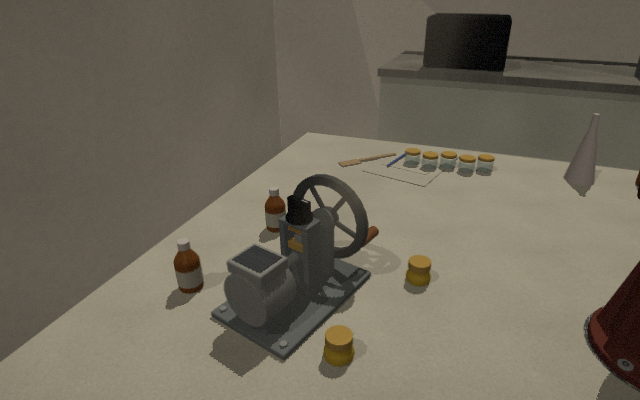

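```bash
python3 - <<'E'
from h import *
d=np.load("topd.npy"); P=cloud("top",d).reshape(-1,3)
a=lambda m:P[m&(d.reshape(-1)>0)&(abs(P[:,0]-.6)<.15)&(P[:,1]>-.1)&(P[:,1]<.22)]
z=P[:,2]
W=a(z>.197); k=a((z>.18)&(z<.2)&(P[:,1]>.02))
print(len(W),len(k))
for n,A in(("wheel",W[W[:,1]<.02]),("knob",k)):
    if len(A)<5: continue
    c=A.mean(0);v=np.linalg.svd(A[:,:2]-c[:2],full_matrices=False)[2][0];print(n,len(A),c,A.max(0),np.degrees(np.arctan2(v[1],v[0])))
E
```

```text
279 169
wheel 270 [ 0.57290264 -0.02841895  0.20308633] [ 0.61121394 -0.01248579  0.20990444] 165.2472850937126
knob 169 [0.59425898 0.0532673  0.1933261 ] [0.61594477 0.06646833 0.19905772] 159.9037894823117
```

The mill's y axis points at about 75°. The wheel top is at (0.573, -0.028) and the knob at (0.594, 0.053), with its bar about 5° clockwise. I'll move over now.

```bash
python3 -m pendant '60 0 0 -0.4 -0.36; 60 -1 -0.96 0 0; 60 -1 -0.96 0 0; 60 -1 -0.96 0 0; 60 -1 -0.96 0 0; 60 -1 -0.96 0 0; 60 -1 -0.96 0 0; 60 -1 -0.96 0 0; 60 -1 -0.96 0 0; 60 -1 -0.96 0 0; 60 -1 -0.96 0 0; 60 -1 -0.96 0 0; 60 -1 -0.96 0 0; 60 -1 -0.96 0 0; 60 -1 -0.96 0 0; 60 -1 -0.96 0 0; 60 -1 -0.96 0 0; 60 -1 -0.96 0 0; 60 -1 -0.96 0 0; 60 -1 -0.96 0 0'
python3 - <<'E'
from h import *
s=env.sense(); p,d=eyes.read_camera("wrist"); cv2.imwrite("pics/w1.png",p[...,::-1])
R=np.array(s["eef_rot"]);pos=np.array(s["position"]);print(pos,R.round(3).tolist(),s["clock"],s["finger_gap"])
for l,z in(("rim_top",.205),("knob_grip",.185)):
    for q in finder.tip_of("wrist",l)[:2]: 
        X=atz("wrist",q["xy"],z,s);print(l,q,X,"tool",R.T@(X-pos))
P=cloud("wrist",d,s).reshape(-1,3);P=P[d.reshape(-1)>0]
W=P[(P[:,2]>.2)&(P[:,2]<.212)&(abs(P[:,0]-.58)<.06)&(P[:,1]<.02)&(P[:,1]>-.07)]
k=P[(P[:,2]>.187)&(P[:,2]<.2)&(np.hypot(P[:,0]-.594,P[:,1]-.053)<.035)]
for n,A in(("wheel",W),("knob",k)):
    if len(A)<5: continue
    r=cv2.minAreaRect(A[:,:2].astype(np.float32)*1000)
    c=A.mean(0);v=np.linalg.svd(A[:,:2]-c[:2],full_matrices=False)[2][0];print(n,len(A),c,A.max(0),np.degrees(np.arctan2(v[1],v[0])),r)
E
```

```text
clock: 3.2
position: [0.5406, 0.03, 0.2415]
eef_rot: [[-0.967, 0.255, 0.0], [0.255, 0.967, 0.0], [-0.0, 0.0, -1.0]]
force: [-0.1, 0.4, 0.4]
finger_gap: 0.0598
gripper_force: 0.0
[0.54058449 0.0299986  0.24150789] [[-0.967, 0.255, 0.0], [0.255, 0.967, 0.0], [-0.0, 0.0, -1.0]] 3.2 0.05975287785987692
rim_top {'xy': [228.7, 309.1], 'p': 0.97} [ 0.57566966 -0.03205416  0.205     ] tool [-0.04974458 -0.05104856  0.03652208]
knob_grip {'xy': [366.5, 287.9], 'p': 0.69} [0.59623459 0.05345216 0.185     ] tool [-0.04779558  0.03687143  0.05653516]
wheel 487 [ 0.58237762 -0.02751843  0.20270847] [ 0.60738077 -0.01313234  0.20712495] -9.549382018570046 ((573.4469604492188, -27.558237075805664), (13.86558723449707, 68.09896850585938), 76.16909790039062)
knob 1267 [0.59393995 0.0527614  0.19410811] [0.61748478 0.06469259 0.19662725] -16.18195534444767 ((595.4154663085938, 53.973548889160156), (14.401386260986328, 44.04732131958008), 70.86198425292969)
```

```bash
python3 -m pendant '50 -0.95 -0.95 0 0; 50 -0.92 -0.96 0 0; 50 0 0 0.8 0; 50 0 0 0.8 0; 50 0 0 0.6 0; 50 0 0 0.35 0; 40 0 0 0 0; 30 0 0 0 0;24 0 0 0 0; 20 0 0 0 0; 20 0 0 0 0' 20; python3 -c "
from h import *
s=env.sense(); p,d=eyes.read_camera('side'); cv2.imwrite('pics/s2.png',cv2.resize(p[130:300,200:440,::-1],None,fx=3,fy=3))"
```

```text
clock: 4.72
position: [0.5732, -0.0272, 0.1779]
eef_rot: [[-0.967, 0.255, 0.001], [0.255, 0.967, -0.0], [-0.001, 0.0, -1.0]]
force: [0.4, 0.1, -0.2]
finger_gap: 0.02
gripper_force: 0.0
```

View pics/s2.png

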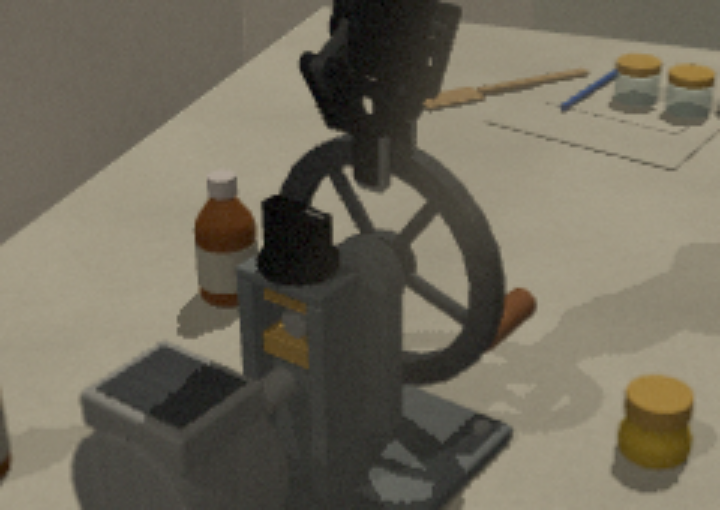

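The fingers straddle the rim at its top (crop about 370,165) without touching it. I'll close them on the rim.

```bash
python3 -m pendant '16 0 0 0 0; 10 0 0 0 0; 10 0 0 0 0; 10 0 0 0 0' 20
```

```text
clock: 5.28
position: [0.573, -0.0275, 0.1777]
eef_rot: [[-0.967, 0.255, -0.0], [0.255, 0.967, -0.001], [0.0, -0.001, -1.0]]
force: [-1.4, -2.5, 1.1]
finger_gap: 0.0141
gripper_force: 22.4
```

```bash
python3 -m pendant '10 0 -0.04 0 0; 10 0 -0.04 0 0; 10 0 0 0 0'
```

```text
clock: 5.65
position: [0.5728, -0.028, 0.1777]
eef_rot: [[-0.967, 0.255, 0.001], [0.255, 0.967, 0.002], [-0.0, 0.002, -1.0]]
force: [-0.4, 2.3, 1.1]
finger_gap: 0.0136
gripper_force: 22.4
```

```bash
python3 -m pendant '10 0 -0.02 0 0; 10 0 0 0 0'; python3 -m pendant '10 0 -0.02 0 0; 10 0 0 0 0'
```

```text
clock: 5.9
position: [0.5727, -0.0284, 0.1777]
eef_rot: [[-0.967, 0.255, 0.001], [0.255, 0.967, 0.002], [-0.0, 0.002, -1.0]]
force: [0.5, 5.4, 1.9]
finger_gap: 0.0134
gripper_force: 22.6
clock: 6.15
position: [0.5727, -0.0286, 0.1777]
eef_rot: [[-0.967, 0.255, 0.001], [0.255, 0.967, 0.003], [-0.0, 0.003, -1.0]]
force: [1.0, 5.1, 1.7]
finger_gap: 0.0138
gripper_force: 23.0
```

```bash
python3 -m pendant '10 0 -0.02 0 0; 10 0 0 0 0'; python3 -m pendant '10 0 -0.02 0 0; 10 0 0 0 0'; python3 -m pendant '10 0 0 0 0; 10 0 0 0 0'; python3 -c "
from h import *
print(env.sense()['ft_torque'])"
```

```text
clock: 6.4
position: [0.5726, -0.0289, 0.1777]
eef_rot: [[-0.967, 0.255, 0.001], [0.255, 0.967, 0.003], [-0.0, 0.003, -1.0]]
force: [1.4, 6.6, 1.1]
finger_gap: 0.0136
gripper_force: 23.4
clock: 6.65
position: [0.5725, -0.0291, 0.1777]
eef_rot: [[-0.967, 0.255, 0.001], [0.255, 0.967, 0.004], [-0.0, 0.004, -1.0]]
force: [0.8, 7.3, 1.2]
finger_gap: 0.0132
gripper_force: 23.9
clock: 6.9
position: [0.5725, -0.0291, 0.1777]
eef_rot: [[-0.967, 0.255, 0.001], [0.255, 0.967, 0.004], [-0.0, 0.004, -1.0]]
force: [1.9, 5.7, 1.6]
finger_gap: 0.0137
gripper_force: 23.9
[ 1.50408569 -0.29342556 -0.02941294]
```

Position and force together fit pure wheel flex: a firm flat grip keeps the rim from tilting through the play. I'll ease the fingers to a loose hold so the rim can tilt.

```bash
python3 -m pendant '17 0 0 0 0; 17 0 0 0 0; 17 0 0 0 0'; python3 -m pendant '17 0 -0.04 0 0; 17 0 0 0 0'; python3 -m pendant '17 0 -0.04 0 0; 17 0 0 0 0'
```

```text
clock: 7.28
position: [0.572, -0.0313, 0.1775]
eef_rot: [[-0.967, 0.255, -0.0], [0.255, 0.967, -0.001], [-0.0, -0.001, -1.0]]
force: [0.5, 1.1, 0.6]
finger_gap: 0.0167
gripper_force: 0.9
clock: 7.52
position: [0.5719, -0.0317, 0.1776]
eef_rot: [[-0.967, 0.255, 0.0], [0.255, 0.967, 0.001], [-0.0, 0.001, -1.0]]
force: [0.9, 2.7, 0.8]
finger_gap: 0.0171
gripper_force: 1.7
clock: 7.78
position: [0.5718, -0.0321, 0.1775]
eef_rot: [[-0.967, 0.255, 0.001], [0.255, 0.967, 0.002], [-0.0, 0.002, -1.0]]
force: [1.2, 4.3, 0.6]
finger_gap: 0.0169
gripper_force: 2.7
```

```bash
python3 -m pendant '17 0 -0.04 0 0; 17 0 0 0 0;17 0 0 0 0'; python3 -m pendant '17 0 0.08 0 0; 17 0 0.08 0 0; 17 0 0 0 0'; python3 -m pendant '17 0 0.06 0 0; 17 0 0.06 0 0; 17 0 0 0 0';python3 -m pendant '17 0 0.04 0 0; 17 0 0.04 0 0; 17 0 0 0 0'
```

```text
clock: 8.15
position: [0.5716, -0.0324, 0.1775]
eef_rot: [[-0.967, 0.255, 0.001], [0.255, 0.967, 0.003], [-0.0, 0.003, -1.0]]
force: [2.4, 6.6, -0.2]
finger_gap: 0.017
gripper_force: 3.5
clock: 8.52
position: [0.5721, -0.0306, 0.1774]
eef_rot: [[-0.967, 0.255, -0.001], [0.255, 0.967, -0.001], [0.0, -0.001, -1.0]]
force: [0.0, 1.3, -0.3]
finger_gap: 0.0168
gripper_force: 0.4
clock: 8.9
position: [0.5729, -0.0272, 0.1774]
eef_rot: [[-0.967, 0.255, -0.001], [0.255, 0.967, -0.0], [0.0, -0.0, -1.0]]
force: [-0.1, -0.3, 0.5]
finger_gap: 0.0168
gripper_force: 0.0
clock: 9.28
position: [0.5733, -0.0258, 0.1775]
eef_rot: [[-0.967, 0.255, -0.001], [0.255, 0.967, -0.001], [0.0, -0.002, -1.0]]
force: [-1.6, -2.9, 0.2]
finger_gap: 0.0173
gripper_force: 1.6
```

```bash
python3 -m pendant '17 0 0.04 0 0; 17 0 0 0 0; 17 0 0 0 0'; python3 -m pendant '17 0 0.02 0 0; 17 0 0 0 0; 17 0 0 0 0'
```

```text
clock: 9.65
position: [0.5734, -0.0254, 0.1776]
eef_rot: [[-0.967, 0.255, -0.001], [0.255, 0.967, -0.002], [0.0, -0.003, -1.0]]
force: [-2.3, -5.7, 1.6]
finger_gap: 0.0169
gripper_force: 2.8
clock: 10.02
position: [0.5734, -0.0253, 0.1776]
eef_rot: [[-0.967, 0.255, -0.001], [0.255, 0.967, -0.003], [0.0, -0.003, -1.0]]
force: [-1.6, -5.5, 1.1]
finger_gap: 0.0173
gripper_force: 3.2
```

I felt the play at both ends, about 1.8 mm. Letting go and going to the knob.

```bash
python3 -m pendant '30 0 -0.1 0 0; 50 0 0 0 0; 50 0 0 -0.8 0; 50 0 0 -0.9 0; 50 0 0 -0.9 0; 50 0 0.8 0 0; 50 0 0.9 0 0; 50 0 0.9 0 0; 50 0 0.77 0 0; 50 0 0 0 0.47; 50 0 0 0 0'
python3 - <<'E'
from h import *
s=env.sense(); p,d=eyes.read_camera("wrist")
R=np.array(s["eef_rot"]);pos=np.array(s["position"]);print(s["joints"])
P=cloud("wrist",d,s).reshape(-1,3);P=P[d.reshape(-1)>0]
k=P[(P[:,2]>.187)&(P[:,2]<.2)&(np.hypot(P[:,0]-.594,P[:,1]-.053)<.035)]
if len(k)>50:
    r=cv2.minAreaRect(k[:,:2].astype(np.float32)*1000); print(len(k),r, R.T@(np.array([r[0][0]/1000,r[0][1]/1000,.185])-pos))
E
```

```text
clock: 11.4
position: [0.5947, 0.0566, 0.2421]
eef_rot: [[-0.943, 0.332, -0.001], [0.332, 0.943, 0.0], [0.001, 0.0, -1.0]]
force: [-0.4, 0.4, -0.4]
finger_gap: 0.0502
gripper_force: 0.0
[-2.27301436e-02  1.50565664e-01  1.66963213e+00  2.74527828e-04
  1.32213313e+00 -1.25564665e+00]
1575 ((595.5813598632812, 53.88515853881836), (13.619213104248047, 43.91651153564453), 70.88322448730469) [-0.00178991 -0.00224415  0.05710257]
```

```bash
python3 -m pendant '50 -0.07 -0.09 0.6 0; 45 0 0 0.8 0; 40 0 0 0.8 0; 35 0 0 0.7 0; 25 0 0 0 0; 10 0 0 0 0; 8 0 0 0 0; 8 0 0 0 0; 8 0 0 0 0' 40
```

```text
clock: 12.58
position: [0.5956, 0.0539, 0.1694]
eef_rot: [[-0.943, 0.333, 0.0], [0.333, 0.943, 0.002], [0.001, 0.002, -1.0]]
force: [2.3, 4.5, -7.8]
finger_gap: 0.0134
gripper_force: 41.3
```

```bash
python3 -m pendant '8 0 0 0 0.6; 8 0 0 0 0.6; 8 0 0 0 0.6; 8 0 0 0 0.6; 8 0 0 0 0; 8 0 0 0 0'; python3 -c "
from h import *
print(env.sense()['ft_torque'])"; python3 -m pendant '8 0 0 0 0.6; 8 0 0 0 0.6;  8 0 0 0 0; 8 0 0 0 0';  python3 -c "
from h import *
print(env.sense()['ft_torque'])"
```

```text
clock: 13.32
position: [0.5956, 0.054, 0.1694]
eef_rot: [[-0.725, 0.689, 0.0], [0.689, 0.725, 0.003], [0.002, 0.002, -1.0]]
force: [2.8, 4.7, -7.8]
finger_gap: 0.013
gripper_force: 41.3
[ 0.66851967 -0.35513855 -0.17672843]
clock: 13.82
position: [0.5957, 0.0541, 0.1694]
eef_rot: [[-0.566, 0.825, 0.0], [0.824, 0.566, 0.003], [0.002, 0.002, -1.0]]
force: [3.2, 5.3, -7.3]
finger_gap: 0.0133
gripper_force: 41.3
[ 0.77162088 -0.32238002 -0.16126572]
```

```bash
python3 -m pendant '20 0 0 0 0; 30 0 0 0 0; 40 0 0 0 0; 45 0 0 -0.9 0; 50 0 0 -1 0; 50 0 0 -1 0; 50 0 0 0 -1; 50 0 0 0 -1; 50 0 0 0 -1; 50 0 0 0 -1; 50 0 0 0 -0.08; 50 0 0 0 0'
python3 - <<'E'
from h import *
s=env.sense(); p,d=eyes.read_camera("wrist")
P=cloud("wrist",d,s).reshape(-1,3);P=P[d.reshape(-1)>0]
k=P[(P[:,2]>.187)&(P[:,2]<.2)&(np.hypot(P[:,0]-.594,P[:,1]-.053)<.035)]
r=cv2.minAreaRect(k[:,:2].astype(np.float32)*1000); print(len(k),r)
E
```

```text
clock: 15.32
position: [0.5958, 0.0525, 0.2428]
eef_rot: [[-0.967, 0.256, 0.0], [0.256, 0.967, -0.0], [-0.0, -0.0, -1.0]]
force: [0.0, -0.5, -0.5]
finger_gap: 0.05
gripper_force: 0.0
1714 ((595.8190307617188, 54.00838088989258), (14.43867015838623, 44.01232147216797), 34.30773162841797)
```

```bash
python3 -m pendant '50 0.06 -0.85 0 0; 50 0 -0.9 0 0; 50 0 -0.9 0 0; 50 0 -0.7 0 0; 50 0 0 0 0; 50 0 0 0.9 0; 45 0 0 0.9 0; 40 0 0 0.8 0; 30 0 0 0 0; 22 0 0 0 0; 17 0 0 0 0; 17 0 0 0 0; 17 0 0 0 0' 20
```

```text
clock: 17.0
position: [0.5733, -0.028, 0.1781]
eef_rot: [[-0.967, 0.253, 0.001], [0.253, 0.967, -0.0], [-0.001, 0.0, -1.0]]
force: [0.9, 0.4, 0.4]
finger_gap: 0.0173
gripper_force: 0.0
```

```bash
python3 -m pendant '17 0 -0.04 0 0; 17 0 -0.04 0 0; 17 0 0 0 0'; python3 -m pendant '17 0 -0.06 0 0; 17 0 0 0 0; 17 0 0 0 0'; python3 -m pendant '17 0 -0.04 0 0; 17 0 0 0 0; 17 0 0 0 0'
```

```text
clock: 17.38
position: [0.5726, -0.0295, 0.1777]
eef_rot: [[-0.967, 0.254, 0.0], [0.254, 0.967, 0.001], [-0.0, 0.001, -1.0]]
force: [0.0, 1.5, 0.1]
finger_gap: 0.0171
gripper_force: 0.8
clock: 17.75
position: [0.5725, -0.0301, 0.1777]
eef_rot: [[-0.967, 0.254, 0.001], [0.254, 0.967, 0.002], [-0.0, 0.003, -1.0]]
force: [1.9, 4.5, 0.1]
finger_gap: 0.0171
gripper_force: 2.5
clock: 18.12
position: [0.5724, -0.0304, 0.1777]
eef_rot: [[-0.967, 0.254, 0.001], [0.254, 0.967, 0.004], [-0.0, 0.004, -1.0]]
force: [1.5, 6.7, 0.7]
finger_gap: 0.0171
gripper_force: 3.3
```

```bash
python3 -m pendant '17 0 0.06 0 0; 17 0 0.08 0 0; 17 0 0.08 0 0; 17 0 0 0 0'; python3 -m pendant '17 0 0.06 0 0; 17 0 0 0 0; 17 0 0 0 0'; python3 -m pendant '17 0 0.04 0 0; 17 0 0 0 0; 17 0 0 0 0'
```

```text
clock: 18.62
position: [0.573, -0.0274, 0.1773]
eef_rot: [[-0.967, 0.253, -0.001], [0.253, 0.967, -0.001], [0.0, -0.001, -1.0]]
force: [-0.2, -0.0, -0.1]
finger_gap: 0.0172
gripper_force: 0.0
clock: 19.0
position: [0.5735, -0.026, 0.1774]
eef_rot: [[-0.967, 0.253, -0.0], [0.253, 0.967, -0.001], [0.0, -0.001, -1.0]]
force: [-1.1, -1.9, -0.3]
finger_gap: 0.0171
gripper_force: 1.0
clock: 19.38
position: [0.5736, -0.0255, 0.1775]
eef_rot: [[-0.967, 0.253, -0.001], [0.253, 0.967, -0.002], [0.0, -0.002, -1.0]]
force: [-1.6, -4.5, 0.2]
finger_gap: 0.0166
gripper_force: 2.6
```

No play left: both contacts now coincide to within the finger slack. Letting go and retreating.

```bash
python3 -m pendant '25 0 -0.1 0 0; 50 0 0 0 0; 50 0 0 0 0; 50 0 0 -0.8 0; 50 0 0 -1 0; 50 0 0 -1 0; 50 0 0 -1 0; 50 0 0 0 0; 50 0 0 0 0'
python3 -c "
from h import *
print(workorder.hand_in())"
```

```text
clock: 20.5
position: [0.573, -0.0269, 0.2724]
eef_rot: [[-0.967, 0.253, -0.0], [0.253, 0.967, 0.0], [0.0, 0.0, -1.0]]
force: [-0.4, -0.3, -0.6]
finger_gap: 0.0499
gripper_force: 0.0
the job is handed in; nothing more can be done
None
```

I handed the job in at 20.5 s, but the hand-in returned no verdict: the rim had about 2 mm of play, I turned the knob about 36° clockwise, and a second rock (about 7 N away, 5 N back) showed no play left, with the cap by my estimate about 0.5 mm past first touch; for both rocks I held the rim loosely (17 mm opening), because a firm grip stopped it tilting, and I kept clear of the bottles and jars.

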